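Free-run check of a slab saw's gravity-fed carriage

ROBOT

A 6-joint arm with a two-finger parallel gripper is mounted at the origin on the work surface. World frame = base frame: x ahead of the robot, y to its left, z up, the work surface at z = 0. Lengths are in m, angles in rad, forces in N, time in s.
With the tool pointing down it reaches from about 0.225 to 0.875 m from the base axis. Payload 3.4 kg.
Tool frame: the origin (TCP) lies at the very end of the fingers, on their centre line; the grasp point (between the pads) lies manip.grip_point_offset behind it (manip.grip_point_offset is the distance from the TCP to the grasp point, in m); z points along the fingers, y is the line along which they close (so a half turn about z gives the same grasp; the last joint's range is limited). The gripper opens to 85 mm and grips with 20 to 120 N. Pads are 22 mm wide; open, the fingers measure 114 mm over their backs; the gripper's body (76 mm by 85 mm) begins 54 mm behind the grasp point. The pads swing forward as they close: fully open they stand 13 mm farther back than shut.
Start: joints at [1.084, 0.276, 1.505, -0, 1.361, -0.121], TCP at [0.206, 0.537, 0.231] pointing down, gripper open.
Joint ranges: [-2.89, 2.89], [-0.75, 2.08], [0.22, 2.7], [-1.18, 4.32], [0.11, 2.71], [-2.7, 2.7]. Speed limits (rad/s): [2.57, 2.57, 3.14, 3.14, 3.14, 3.14].

INTERFACE

Orientations are given as a unit quaternion [w, x, y, z].
In Python, from rig import manip gives the robot as it stands.
- The arm moves only by the shell command python3 -m pendant 'ROWS' [FORCE]. ROWS is JSON, a list of rows, each an object of numbers: "jaw": the opening, from -1 (shut) to 1 (fully open); "tx", "ty", "tz": the shift along the world's x, y, z in cm; "ax", "ay", "az": the turn, a rotation vector about the world's x, y, z in degrees. In form: [{"jaw": .., "tx": .., "ty": .., "tz": .., "ax": .., "ay": .., "az": ..}, ...]. A call has 1 to 10 rows; each row is the pose to reach, as a shift and turn from the pose commanded when the call began; what a row does not reach only later rows make up. A row lasts 1/8 s, in which the tool goes at most 62.5 mm and 10.7 degrees, less where a joint would pass 70% of its speed; a pose out of reach is approached as far as the arm can. A call with a gripper value outside its range is refused whole. The fingers move at their own pace and stop on an object; FORCE is the grip in N (left out, the last holds). Time passes only in rows, so rows that repeat a pose let the fingers close. It gives the time, the measured TCP pose, the force, the opening and the grip force at its end, in the units of the state.
- manip.get_state(): the state, without advancing time (a new reading comes with each control period).
- manip.get_image(name): name is "scene" or "side" or "wrist"; returns a dict with "pixels" (400x640x3 uint8, blue, green, red), "depth" (400x640 float32, m along the optical axis (not along the pixel's ray), 0 where there is no reading), "fx", "fy", "cx", "cy" (pixels), "pose" (4x4, takes a point from camera to world coordinates). Camera axes: x right, y down, z forward; pixel columns grow to the right and rows downward; lengths in m; the calibration is good to about 2 mm. The wrist camera is an equidistant fisheye: a pixel r from the principal point sees the ray r / f radians off the axis. A picture is of the moment at which its call begins.
- manip.sign_off(): hands the job in; it is judged then, once.
The state is a dict: "clock": time; "qpos": joint angles; "qd": joint speeds; "effort": joint torques, N m; "position": TCP position; "ee_rot": TCP orientation; "contact_force": force on the tool from outside, world axes, zero at the start; "moment": the same for the moment, N m; "width": finger opening in m; "gripper_force": force on a finger pad.
Only numpy, scipy, OpenCV 4.12 (cv2) and the standard library are available. Lean on these libraries where they do the work, as an engineer would, in place of code of your own. Each camera call takes 0.05 s, during which the arm holds its last target. There are 200 camera calls.

TASK

The rails of the slab saw have just been cleaned: check that its gravity-fed carriage runs freely. Push the carriage up its sloping rails by the red handle and let go, so that it rolls on up and back down by itself for at least three seconds on end, while your hand goes along with it right around or just above the handle, never more than 3 cm off to any side but not touching, ready to catch it. Then catch it well before it is back at its lower stop, let it down gently until it rests on the stop, and let go; do not let it bang into either stop and leave everything else on the table alone.

Things in the scene. Friction and masses are not known exactly. Their poses are not given: they have to be found in the camera images.
- saw: White slab saw fixed to the table, tank 380 x 700 mm, 117 mm high. Origin on the table, 20 mm nearer the robot than the tank's middle. Its y axis runs along the two rails seen from above; these rise towards +y by 0.0122 rad. x points away from the robot, z up. Orange blade guard and grey housing (250 mm high) stand on the far side of the low (-y) end, 180 mm or more from the handle; motor behind.
- carriage (a joint): Carriage travel up the rails, m: 0 on the lower stop (saw -y), 0.42 at the upper. Aluminium plate 170 x 180 mm, top 152 mm above the table, with vise and half an agate. Nominally 2.0 kg (real 0.7 to 1.4 times), on rollers: drag 0.10 N plus 0.05 N per m/s. Let go it always rolls back down: nominally slows 0.17 m/s2 going up, gains 0.07 m/s2 coming down.
- carriage_handle (a point): Point on the axis of the carriage's red upright hand grip (32 mm diameter, 58 mm long, on a thin post), 24 mm below its top, 220 mm above the table at the lower stop; in the saw frame x = -0.11, y = -0.20 + joint value. Vise and stone, up to 226 mm high, begin 77 mm from the handle axis on its far (saw +x) side; other sides are clear above the plate.
- dop_stand: Wooden block 100 x 160 x 35 mm with four upright dop sticks with stones, 120 mm high; origin under its centre. Bystander.
- grit_jar: Grey jar, 72 mm diameter, 95 mm high; origin under its centre. Bystander.
- oil_bottle: Yellow bottle with red cap, 60 mm diameter, 170 mm high; origin under its centre. Bystander.
- wrench: Steel wrench, 180 mm long, lying; origin under its middle. Bystander.
- slab_bin: Blue bin 200 x 140 x 60 mm with five stone slabs standing in it, 85 mm high; origin under its centre. Bystander.

How it is judged:
On the way, in this order (a step that is already met when the one before it is completed fails the run):
1. the carriage is pushed up the rails by hand (value of joint carriage above 0.06 m and contact force between the fingers and saw above 0.15 N), for 0.05 s.
2. for three seconds on end the carriage rolls free (touched by nothing, at least 3 cm off its lower stop) with the hand going along within 3 cm of the handle seen from above (7 cm in all) (value of joint carriage above 0.03 m and contact force between saw and anything else below 0.1 N and horizontal distance between the grasp point and carriage_handle below 0.03 m and distance between the grasp point and carriage_handle below 0.07 m), for 3 s.
3. the carriage is caught by the hand at least 3 cm before its lower stop (value of joint carriage above 0.03 m and velocity of joint carriage above -0.08 m/s and contact force between the fingers and saw above 0.1 N), for 0.1 s.
At the end, for the whole second after the job is handed in: the carriage stands still on its lower stop (joint under 6 mm), let go and touched by nothing (value of joint carriage below 0.006 m and velocity of joint carriage between -0.01 and 0.01 m/s and contact force between saw and anything else below 0.2 N).
It fails at once if the carriage bangs into its lower stop (faster than 0.12 m/s) (value of joint carriage below 0.008 m and velocity of joint carriage below -0.12 m/s).
It fails at once if the carriage bangs into its upper stop (faster than 0.12 m/s) (value of joint carriage above 0.412 m and velocity of joint carriage above 0.12 m/s).
It fails at once if something else on the table is shifted by more than 2 cm or tipped (distance of any of dop_stand, grit_jar, oil_bottle, wrench, slab_bin from where it was at the start of the episode above 0.02 m or angle between any of dop_stand, grit_jar, oil_bottle, wrench, slab_bin's own z axis and vertical above 0.3 rad).
It also fails if it takes over 48 s, if anything falls off the work surface, if the arm or the gripper's body presses on something with over 40 N, if the wrist force passes 120 N, or if a joint passes its speed limit or range.

## Working session

There is one attempt and no reset: what is moved stays moved. The work goes in short steps, Python scripts to look and compute and a shell command to move; the robot and the scene stay as the last step left them, time stands still between calls to the robot, and variables do not carry over. Pictures are saved under pics/ and viewed, at most 10 in all, crops included, and the job is handed in when it is done.

```bash
mkdir -p pics; ls
python3 - <<'E'
from rig import manip
import cv2,numpy as np
print(manip.get_state(), manip.grip_point_offset)
a=manip.get_image("scene");b=manip.get_image("side")
for n,i in(("scene",a),("side",b)):
    cv2.imwrite(f"pics/{n}.png",i["pixels"]); np.savez(f"pics/{n}.npz",**i)
    print(n,i["fx"],i["pose"].round(3).tolist())
E
```

```text
pics
{'clock': 0.0, 'qpos': array([ 1.08401513e+00,  2.76616883e-01,  1.50612001e+00,  1.18396400e-05,
        1.36070097e+00, -1.21020525e-01]), 'qd': array([-0.00048913,  0.00033669,  0.00092781,  0.00082265, -0.0001316 ,
        0.00056708]), 'effort': array([-3.67476692e-03, -4.16766322e+01, -2.45804822e+01, -4.06771605e-04,
        1.10192323e-02, -1.53122937e-05]), 'position': array([0.20542147, 0.5364974 , 0.23043246]), 'ee_rot': array([-2.81607403e-04,  1.81863771e-01,  9.83323303e-01, -8.78594482e-04]), 'contact_force': array([ 0.61533224, -0.44517976, -0.22215664]), 'moment': array([ 0.0101491 ,  0.00146441, -0.01414037]), 'gripper_force': 0.0, 'width': 0.08523268822433558} 0.0187
scene 370.3098535148302 [[-0.525, 0.526, -0.669, 1.378], [0.851, 0.313, -0.422, 0.52], [-0.012, -0.791, -0.612, 0.936], [0.0, 0.0, 0.0, 1.0]]
side 451.2383082580482 [[0.999, -0.022, 0.03, 0.44], [-0.036, -0.758, 0.651, -1.106], [0.008, -0.652, -0.758, 1.397], [0.0, 0.0, 0.0, 1.0]]
```

View pics/scene.png

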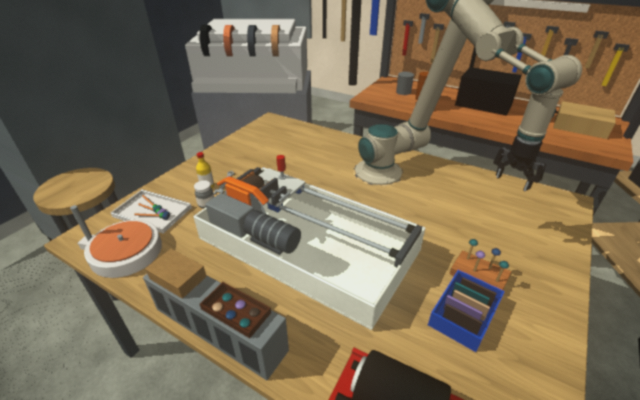

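View pics/side.png

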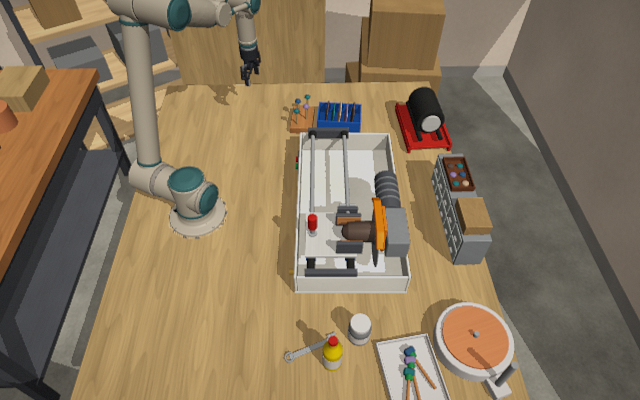

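```bash
cat > h.py <<'E'
import numpy as np,cv2
def pts(i,m):
    v,u=np.nonzero(m&(i["depth"]>0)); d=i["depth"][v,u]
    P=np.c_[(u-i["cx"])/i["fx"]*d,(v-i["cy"])/i["fy"]*d,d]
    return P@i["pose"][:3,:3].T+i["pose"][:3,3],u,v
def red(i):
    h=cv2.cvtColor(i["pixels"],cv2.COLOR_BGR2HSV)
    return ((h[...,0]<6)|(h[...,0]>174))&(h[...,1]>150)&(h[...,2]>70)
E
python3 - <<'E'
from h import *
for n in("scene","side"):
    i=dict(np.load(f"pics/{n}.npz")); m=red(i)
    k,l,s,c=cv2.connectedComponentsWithStats(m.astype(np.uint8))
    for j in range(1,k):
        if s[j,4]>25:
            P,u,v=pts(i,l==j); print(n,s[j],P.min(0).round(3),P.max(0).round(3),np.median(P,0).round(3))
    # tank white rim/top points around 0.117
    h=cv2.cvtColor(i["pixels"],cv2.COLOR_BGR2HSV); m=(h[...,1]<40)&(h[...,2]>170)
    P,u,v=pts(i,m); P=P[(abs(P[:,2]-.117)<.006)]
    if len(P)>50: print("rim",len(P),P.min(0),P.max(0),cv2.minAreaRect(P[:,:2].astype(np.float32)))
E
```

```text
scene [403  24   6  31  92] [-1.198 -0.362  0.187] [-1.138 -0.338  0.374] [-1.165 -0.347  0.282]
scene [277 156   7  15  89] [ 0.438 -0.221  0.191] [ 0.467 -0.197  0.244] [ 0.457 -0.206  0.225]
scene [329 348  39  52 602] [0.877 0.318 0.03 ] [1.028 0.385 0.171] [0.955 0.335 0.035]
scene [450 395  12   5  38] [0.865 0.565 0.043] [0.876 0.589 0.052] [0.87  0.573 0.048]
rim 925 [ 0.38535988 -0.36974187  0.11100086] [0.78532262 0.337119   0.12090536] ((0.5833984613418579, -0.01654714345932007), (0.6985458135604858, 0.38502252101898193), 88.2034683227539)
side [ 395  103   57   50 1069] [ 0.862  0.308 -0.   ] [1.071 0.616 0.115] [0.92  0.385 0.04 ]
side [308 214   9  16 130] [ 0.435 -0.231  0.193] [ 0.462 -0.2    0.251] [ 0.448 -0.223  0.236]
side [328 336  10  10  74] [ 0.485 -0.607  0.158] [ 0.51  -0.581  0.175] [ 0.498 -0.595  0.171]
rim 629 [ 0.38627987 -0.37230555  0.11103742] [0.78396003 0.34021577 0.12294623] ((0.5858138203620911, -0.015757322311401367), (0.706251323223114, 0.3785955607891083), 88.07865905761719)
```

The scene view shows the saw mid-table with the red handle at (281,163), and the side view shows the handle at (312,222). The bystanders are the stand and bin at about (470–490, 270–310) in the scene view, and the jar, bottle and wrench at about (300–360, 330–355) in the side view. None of them is near my path. From the tank rim, saw yaw is about -1.85° and the handle should be at (0.448, -0.212). The red blob agrees, at (0.45, -0.213, top 0.244–0.25).

```bash
python3 -m pendant '[{"jaw":1,"tx":2,"ty":-5.4,"tz":2,"az":2},{"jaw":1,"tx":4,"ty":-10.8,"tz":4,"az":4},{"jaw":1,"tx":6,"ty":-16.2,"tz":6,"az":6},{"jaw":1,"tx":8,"ty":-21.6,"tz":8,"az":8},{"jaw":1,"tx":10,"ty":-27,"tz":10,"az":10},{"jaw":1,"tx":12,"ty":-32.4,"tz":10,"az":12},{"jaw":1,"tx":14,"ty":-37.8,"tz":10,"az":14},{"jaw":1,"tx":16,"ty":-43.2,"tz":10,"az":16},{"jaw":1,"tx":18,"ty":-48.6,"tz":10,"az":18},{"jaw":1,"tx":20,"ty":-54,"tz":10,"az":19}]' 20
python3 -m pendant '[{"jaw":1,"tx":1.2,"ty":-5.4},{"jaw":1,"tx":2.4,"ty":-10.8},{"jaw":1,"tx":3.6,"ty":-16.2},{"jaw":1,"tx":4.4,"ty":-21},{"jaw":1,"tx":4.4,"ty":-21},{"jaw":1,"tx":4.4,"ty":-21}]'
cat >> h.py <<'E'
from rig import manip
from scipy.spatial.transform import Rotation as R
def wristred(save=None):
    i=manip.get_image("wrist"); m=red(i)
    if save: cv2.imwrite(save,i["pixels"])
    v,u=np.nonzero(m); 
    return i,m,u,v
def ray(i,u,v,z):
    x=(np.asarray(u,float)-i["cx"])/i["fx"];y=(np.asarray(v,float)-i["cy"])/i["fy"]
    r=np.hypot(x,y)+1e-9
    d=np.stack([np.sin(r)*x/r,np.sin(r)*y/r,np.cos(r)],-1)@i["pose"][:3,:3].T
    c=i["pose"][:3,3]; return c+d*((z-c[2])/d[...,2])[...,None]
E
python3 - <<'E'
from h import *
i,m,u,v=wristred("pics/w1.png")
np.savez("pics/w1.npz",**i)
s=manip.get_state();print(s["position"],s["ee_rot"],len(u))
print(i["fx"],i["pose"].round(3))
k,l,st,c=cv2.connectedComponentsWithStats(m.astype(np.uint8))
for j in range(1,k):
    if st[j,4]>25:print(st[j],c[j],ray(i,[c[j][0]],[c[j][1]],.244),i["depth"][l==j].min())
E
```

```text
[0.20550242 0.53661042 0.23063912] [-2.08338923e-04  1.81893994e-01  9.83317907e-01 -6.52360397e-04] 47
309.70691628693146 [[ 0.357  0.883  0.303  0.127]
 [ 0.934 -0.338 -0.116  0.566]
 [-0.     0.325 -0.946  0.373]
 [ 0.     0.     0.     1.   ]]
[172 362  11   7  47] [177.57446809 365.        ] [[0.24070986 0.42375395 0.244     ]] 0.39822417invalid input at $[0]: expected keys jaw, tx, ty, tz, ax, ay, az
invalid input at $[0]: expected keys jaw, tx, ty, tz, ax, ay, az
```

View pics/w1.png

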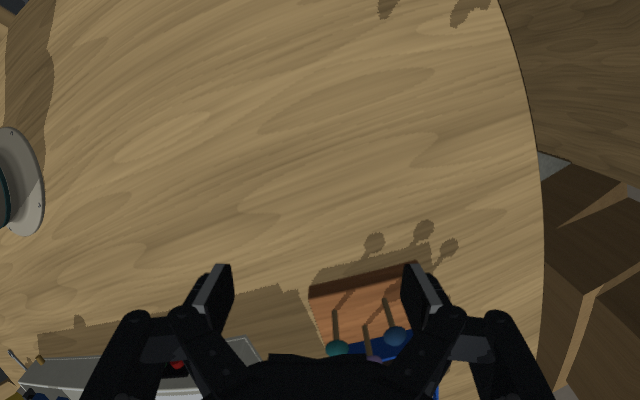

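The move was refused because every row needs all seven keys, so the arm is still at its start pose. The wrist view shows the fingers at (215,290) and (415,290) with the dop stand between them. I'll resend with full rows.

```bash
python3 -m pendant '[{"jaw":1,"tx":2,"ty":-5.4,"tz":2,"ax":0,"ay":0,"az":2},{"jaw":1,"tx":4,"ty":-10.8,"tz":4,"ax":0,"ay":0,"az":4},{"jaw":1,"tx":6,"ty":-16.2,"tz":6,"ax":0,"ay":0,"az":6},{"jaw":1,"tx":8,"ty":-21.6,"tz":8,"ax":0,"ay":0,"az":8},{"jaw":1,"tx":10,"ty":-27,"tz":10,"ax":0,"ay":0,"az":10},{"jaw":1,"tx":12,"ty":-32.4,"tz":10,"ax":0,"ay":0,"az":12},{"jaw":1,"tx":14,"ty":-37.8,"tz":10,"ax":0,"ay":0,"az":14},{"jaw":1,"tx":16,"ty":-43.2,"tz":10,"ax":0,"ay":0,"az":16},{"jaw":1,"tx":18,"ty":-48.6,"tz":10,"ax":0,"ay":0,"az":18},{"jaw":1,"tx":20,"ty":-54,"tz":10,"ax":0,"ay":0,"az":19}]' 20 &&
python3 -m pendant '[{"jaw":1,"tx":1.2,"ty":-5.4,"tz":0,"ax":0,"ay":0,"az":0},{"jaw":1,"tx":2.4,"ty":-10.8,"tz":0,"ax":0,"ay":0,"az":0},{"jaw":1,"tx":3.6,"ty":-16.2,"tz":0,"ax":0,"ay":0,"az":0},{"jaw":1,"tx":4.4,"ty":-21,"tz":0,"ax":0,"ay":0,"az":0},{"jaw":1,"tx":4.4,"ty":-21,"tz":0,"ax":0,"ay":0,"az":0},{"jaw":1,"tx":4.4,"ty":-21,"tz":0,"ax":0,"ay":0,"az":0}]'
python3 - <<'E'
from h import *
i,m,u,v=wristred("pics/w2.png")
np.savez("pics/w2.npz",**i)
s=manip.get_state();print(s["position"],s["ee_rot"],len(u))
Rm=R.from_quat(np.roll(s["ee_rot"],-1)).as_matrix();print(Rm.round(3))
k,l,st,c=cv2.connectedComponentsWithStats(m.astype(np.uint8))
for j in range(1,k):
    if st[j,4]>25:
        print(st[j],c[j],ray(i,[c[j][0]],[c[j][1]],.244))
E
```

```text
clock: 1.4
position: [0.4059, -0.0048, 0.3313]
ee_rot: [0.0, 0.017, 1.0, 0.0]
contact_force: [1.0, 0.2, 0.3]
width: 0.0852
gripper_force: 0.0
clock: 2.15
position: [0.4493, -0.2126, 0.3309]
ee_rot: [-0.001, 0.017, 1.0, 0.001]
contact_force: [0.5, 0.1, -0.4]
width: 0.0851
gripper_force: 0.0
[ 0.4493481  -0.21208365  0.33116216] [-2.85147367e-04  1.68483052e-02  9.99857872e-01  5.38545004e-04] 2367
[[-0.999  0.034 -0.001]
 [ 0.034  0.999  0.001]
 [ 0.001  0.001 -1.   ]]
[574 130   7   7  38] [577.07894737 133.23684211] [[0.37999091 0.04137851 0.244     ]]
[ 297  189   37   36 1056] [315.02746212 205.96306818] [[ 0.44512412 -0.21371466  0.244     ]]
[ 49 223  12  17 149] [ 54.61073826 230.91275168] [[ 0.46424648 -0.49816122  0.244     ]]
[575 309  35  16  58] [590.98275862 316.72413793] [[0.6265686  0.17269664 0.244     ]]
[ 531  312   82   59 1056] [563.07859848 339.8655303 ] [[0.65646445 0.12602957 0.244     ]]
```

View pics/w2.png

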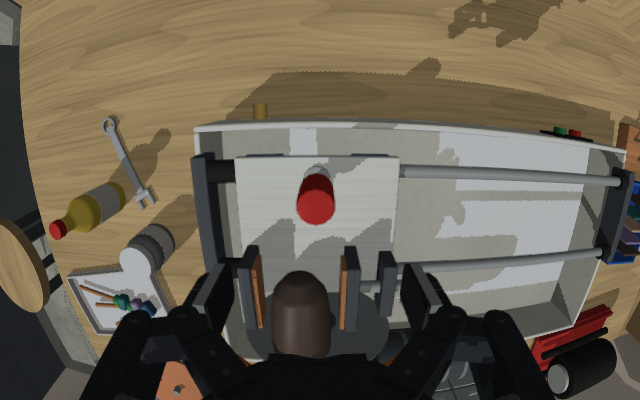

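The wrist view shows the handle top at (315,206), centred between the fingers. Its ray meets the handle-top plane at about (0.445–0.449, -0.2135), which agrees with the other estimates. I'll go down and grip.

```bash
python3 -m pendant '[{"jaw":1,"tx":0,"ty":-0.1,"tz":-4,"ax":0,"ay":0,"az":0},{"jaw":1,"tx":0,"ty":-0.1,"tz":-8,"ax":0,"ay":0,"az":0},{"jaw":1,"tx":0,"ty":-0.1,"tz":-12.6,"ax":0,"ay":0,"az":0},{"jaw":1,"tx":0,"ty":-0.1,"tz":-12.6,"ax":0,"ay":0,"az":0}]' 20
cat > look.py <<'E'
from h import *
import sys
i,m,u,v=wristred(sys.argv[1] if len(sys.argv)>1 else None)
s=manip.get_state();p=s["position"]
k,l,st,c=cv2.connectedComponentsWithStats(m.astype(np.uint8))
# the handle: red blob near the middle column, the largest
b=[j for j in range(1,k) if 150<c[j][0]<480 and c[j][1]>100 and st[j,4]>100]
j=max(b,key=lambda j:st[j,4]); vv,uu=np.nonzero(l==j)
# width of the top-face: rows in lowest part; centre column of the blob
y0=(st[j,0]+st[j,0]+st[j,2]-1)/2
P=ray(i,[y0],[c[j][1]],.244)
print("t",round(s["clock"],3),"tcp",p.round(4),"blob",st[j],"y",P[0,1].round(4),"rel",(P[0,1]-p[1]).round(4),"w",round(s["width"],4))
E
python3 look.py pics/w3.png
python3 -m pendant '[{"jaw":-1,"tx":0,"ty":-0.1,"tz":0,"ax":0,"ay":0,"az":0},{"jaw":-1,"tx":0,"ty":-0.1,"tz":0,"ax":0,"ay":0,"az":0}]' 20
python3 -m pendant '[{"jaw":-1,"tx":0,"ty":-0.1,"tz":0,"ax":0,"ay":0,"az":0},{"jaw":-1,"tx":0,"ty":-0.1,"tz":0,"ax":0,"ay":0,"az":0}]' 20
python3 look.py pics/w4.png
python3 -c "
import cv2,numpy as np
cv2.imwrite('pics/w34.png',cv2.resize(np.hstack([cv2.imread('pics/w3.png'),cv2.imread('pics/w4.png')]),None,fx=.62,fy=.62))"
```

```text
clock: 2.7
position: [0.4473, -0.2111, 0.2028]
ee_rot: [-0.003, 0.016, 1.0, 0.002]
contact_force: [-0.7, 0.1, 1.0]
width: 0.0851
gripper_force: 0.0
t 2.75 tcp [ 0.4491 -0.2125  0.2052] blob [ 276  283   71   56 3068] y -0.2137 rel -0.0012 w 0.0851
clock: 3.0
position: [0.4509, -0.2156, 0.2074]
ee_rot: [0.002, 0.017, 1.0, -0.001]
contact_force: [0.0, 0.3, -0.1]
width: 0.0516
gripper_force: 0.0
clock: 3.25
position: [0.4504, -0.2136, 0.2069]
ee_rot: [0.001, 0.018, 1.0, 0.002]
contact_force: [1.1, 6.9, 7.6]
width: 0.0313
gripper_force: 21.1
t 3.3 tcp [ 0.4504 -0.2136  0.2068] blob [ 282  272   71   56 3076] y -0.2137 rel -0.0001 w 0.0318
```

View pics/w34.png

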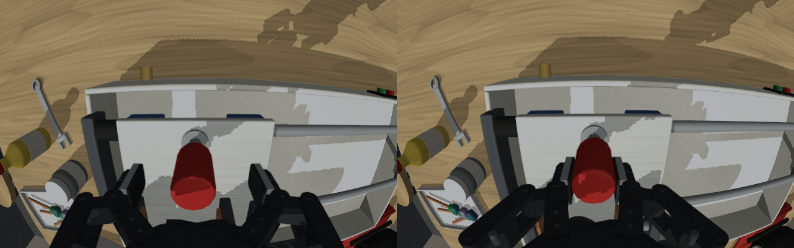

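Both frames show the handle's red top between the fingers: (195,190) with the jaw open, and gripped at (595,185). The handle reading matches the TCP within 1 mm. Now I'll push, release on the move and follow.

```bash
python3 -m pendant '[{"jaw":-1,"tx":0.02,"ty":0.6,"tz":0.01,"ax":0,"ay":0,"az":0},{"jaw":-1,"tx":0.06,"ty":1.8,"tz":0.02,"ax":0,"ay":0,"az":0},{"jaw":-1,"tx":0.12,"ty":3.6,"tz":0.04,"ax":0,"ay":0,"az":0},{"jaw":-1,"tx":0.19,"ty":6,"tz":0.07,"ax":0,"ay":0,"az":0},{"jaw":-1,"tx":0.28,"ty":8.8,"tz":0.11,"ax":0,"ay":0,"az":0},{"jaw":-1,"tx":0.37,"ty":11.6,"tz":0.14,"ax":0,"ay":0,"az":0},{"jaw":1,"tx":0.46,"ty":14.4,"tz":0.18,"ax":0,"ay":0,"az":0},{"jaw":1,"tx":0.54,"ty":16.9,"tz":0.21,"ax":0,"ay":0,"az":0},{"jaw":1,"tx":0.61,"ty":19.2,"tz":0.23,"ax":0,"ay":0,"az":0},{"jaw":1,"tx":0.68,"ty":21.2,"tz":0.26,"ax":0,"ay":0,"az":0}]' 20; python3 look.py
```

```text
clock: 4.55
position: [0.4566, -0.0033, 0.2082]
ee_rot: [0.0, 0.017, 1.0, -0.0]
contact_force: [0.1, 0.7, 0.4]
width: 0.0856
gripper_force: 0.0
t 4.6 tcp [ 0.4564 -0.0012  0.2082] blob [ 268  275   71   56 3011] y -0.0092 rel -0.008 w 0.0852
```

```bash
python3 -m pendant '[{"jaw":1,"tx":0.05,"ty":1.5,"tz":0.02,"ax":0,"ay":0,"az":0},{"jaw":1,"tx":0.09,"ty":2.9,"tz":0.03,"ax":0,"ay":0,"az":0},{"jaw":1,"tx":0.13,"ty":4,"tz":0.05,"ax":0,"ay":0,"az":0}]'; python3 look.py
```

```text
clock: 4.97
position: [0.4578, 0.0366, 0.2084]
ee_rot: [0.0, 0.017, 1.0, 0.0]
contact_force: [-0.7, -0.5, 0.8]
width: 0.0855
gripper_force: 0.0
t 5.025 tcp [0.4578 0.0377 0.2085] blob [ 279  275   71   56 3037] y 0.0354 rel -0.0024 w 0.0854
```

```bash
python3 -m pendant '[{"jaw":1,"tx":0.02,"ty":0.6,"tz":0.01,"ax":0,"ay":0,"az":0},{"jaw":1,"tx":0.03,"ty":0.9,"tz":0.01,"ax":0,"ay":0,"az":0},{"jaw":1,"tx":0.03,"ty":1.0,"tz":0.01,"ax":0,"ay":0,"az":0}]'; python3 look.py
```

```text
clock: 5.4
position: [0.4581, 0.046, 0.2085]
ee_rot: [-0.0, 0.017, 1.0, -0.0]
contact_force: [-0.2, 0.8, -0.2]
width: 0.0853
gripper_force: 0.0
t 5.45 tcp [0.4581 0.046  0.2085] blob [ 293  276   72   55 3027] y 0.0509 rel 0.0049 w 0.0856
```

```bash
python3 -m pendant '[{"jaw":1,"tx":0.01,"ty":0.3,"tz":0,"ax":0,"ay":0,"az":0},{"jaw":1,"tx":0.01,"ty":0.2,"tz":0,"ax":0,"ay":0,"az":0},{"jaw":1,"tx":0,"ty":-0.1,"tz":0,"ax":0,"ay":0,"az":0},{"jaw":1,"tx":-0.02,"ty":-0.6,"tz":-0.01,"ax":0,"ay":0,"az":0}]'; python3 look.py
```

```text
clock: 5.95
position: [0.4579, 0.0397, 0.2084]
ee_rot: [0.0, 0.017, 1.0, -0.0]
contact_force: [-0.2, -0.3, 0.5]
width: 0.0855
gripper_force: 0.0
t 6.0 tcp [0.4579 0.039  0.2084] blob [ 282  276   71   55 3035] y 0.0397 rel 0.0007 w 0.0854
```

```bash
python3 -m pendant '[{"jaw":1,"tx":-0.03,"ty":-0.8,"tz":-0.01,"ax":0,"ay":0,"az":0},{"jaw":1,"tx":-0.05,"ty":-1.6,"tz":-0.02,"ax":0,"ay":0,"az":0},{"jaw":1,"tx":-0.08,"ty":-2.5,"tz":-0.03,"ax":0,"ay":0,"az":0},{"jaw":1,"tx":-0.11,"ty":-3.5,"tz":-0.04,"ax":0,"ay":0,"az":0}]'; python3 look.py
```

```text
clock: 6.5
position: [0.4568, 0.0042, 0.208]
ee_rot: [0.0, 0.017, 1.0, -0.0]
contact_force: [0.4, 0.4, 0.5]
width: 0.0851
gripper_force: 0.0
t 6.55 tcp [0.4568 0.0031 0.208 ] blob [ 283  276   71   55 3028] y 0.0047 rel 0.0016 w 0.0857
```

```bash
python3 -m pendant '[{"jaw":1,"tx":-0.05,"ty":-1.4,"tz":-0.02,"ax":0,"ay":0,"az":0},{"jaw":1,"tx":-0.09,"ty":-2.8,"tz":-0.03,"ax":0,"ay":0,"az":0},{"jaw":1,"tx":-0.14,"ty":-4.2,"tz":-0.05,"ax":0,"ay":0,"az":0},{"jaw":1,"tx":-0.19,"ty":-5.8,"tz":-0.07,"ax":0,"ay":0,"az":0}]'; python3 look.py
```

```text
clock: 7.05
position: [0.4548, -0.0541, 0.2073]
ee_rot: [0.0, 0.017, 1.0, 0.0]
contact_force: [-0.2, -0.1, -0.4]
width: 0.0853
gripper_force: 0.0
t 7.1 tcp [ 0.455  -0.0559  0.2073] blob [ 282  276   71   55 3025] y -0.054 rel 0.0019 w 0.0855
```

```bash
python3 -m pendant '[{"jaw":0.3,"tx":-0.07,"ty":-2.1,"tz":-0.03,"ax":0,"ay":0,"az":0},{"jaw":-1,"tx":-0.13,"ty":-4,"tz":-0.05,"ax":0,"ay":0,"az":0},{"jaw":-1,"tx":-0.19,"ty":-5.9,"tz":-0.07,"ax":0,"ay":0,"az":0},{"jaw":-1,"tx":-0.24,"ty":-7.6,"tz":-0.09,"ax":0,"ay":0,"az":0},{"jaw":-1,"tx":-0.28,"ty":-8.7,"tz":-0.1,"ax":0,"ay":0,"az":0},{"jaw":-1,"tx":-0.3,"ty":-9.4,"tz":-0.11,"ax":0,"ay":0,"az":0},{"jaw":-1,"tx":-0.31,"ty":-9.8,"tz":-0.12,"ax":0,"ay":0,"az":0},{"jaw":-1,"tx":-0.32,"ty":-10.1,"tz":-0.12,"ax":0,"ay":0,"az":0},{"jaw":-1,"tx":-0.33,"ty":-10.3,"tz":-0.13,"ax":0,"ay":0,"az":0},{"jaw":-1,"tx":-0.33,"ty":-10.4,"tz":-0.13,"ax":0,"ay":0,"az":0}]' 20; python3 look.py
```

```text
clock: 8.35
position: [0.4516, -0.1567, 0.2063]
ee_rot: [0.0, 0.017, 1.0, 0.0]
contact_force: [-1.1, -1.0, 4.7]
width: 0.0315
gripper_force: 20.2
t 8.4 tcp [ 0.4516 -0.1568  0.2064] blob [ 282  274   71   57 3102] y -0.1566 rel 0.0002 w 0.0318
```

```bash
python3 -m pendant '[{"jaw":-1,"tx":-0.02,"ty":-0.5,"tz":-0.01,"ax":0,"ay":0,"az":0},{"jaw":-1,"tx":-0.04,"ty":-1.2,"tz":-0.01,"ax":0,"ay":0,"az":0},{"jaw":-1,"tx":-0.06,"ty":-1.9,"tz":-0.02,"ax":0,"ay":0,"az":0},{"jaw":-1,"tx":-0.08,"ty":-2.6,"tz":-0.03,"ax":0,"ay":0,"az":0},{"jaw":-1,"tx":-0.11,"ty":-3.3,"tz":-0.04,"ax":0,"ay":0,"az":0},{"jaw":-1,"tx":-0.13,"ty":-4,"tz":-0.05,"ax":0,"ay":0,"az":0},{"jaw":-1,"tx":-0.15,"ty":-4.6,"tz":-0.06,"ax":0,"ay":0,"az":0},{"jaw":-1,"tx":-0.16,"ty":-5.1,"tz":-0.06,"ax":0,"ay":0,"az":0},{"jaw":-1,"tx":-0.18,"ty":-5.4,"tz":-0.07,"ax":0,"ay":0,"az":0},{"jaw":-1,"tx":-0.18,"ty":-5.6,"tz":-0.07,"ax":0,"ay":0,"az":0}]' 20
python3 -m pendant '[{"jaw":-1,"tx":0,"ty":-0.1,"tz":0,"ax":0,"ay":0,"az":0},{"jaw":-1,"tx":0,"ty":-0.15,"tz":0,"ax":0,"ay":0,"az":0},{"jaw":-1,"tx":0,"ty":-0.15,"tz":0,"ax":0,"ay":0,"az":0}]'; python3 look.py
```

```text
clock: 9.65
position: [0.4499, -0.213, 0.2057]
ee_rot: [0.0, 0.017, 1.0, -0.0]
contact_force: [-1.2, -0.1, 5.4]
width: 0.0318
gripper_force: 20.4
clock: 10.02
position: [0.4498, -0.2137, 0.2057]
ee_rot: [0.0, 0.017, 1.0, 0.001]
contact_force: [-1.7, 1.4, 6.6]
width: 0.0314
gripper_force: 19.7
t 10.075 tcp [ 0.4498 -0.2137  0.2057] blob [ 282  274   71   57 3098] y -0.2136 rel 0.0001 w 0.0314
```

On the stop. Now I'll open, wait, and lift straight up.

```bash
python3 -m pendant '[{"jaw":1,"tx":0,"ty":0,"tz":0,"ax":0,"ay":0,"az":0},{"jaw":1,"tx":0,"ty":0,"tz":0,"ax":0,"ay":0,"az":0},{"jaw":1,"tx":0,"ty":0,"tz":0,"ax":0,"ay":0,"az":0},{"jaw":1,"tx":0,"ty":0,"tz":0,"ax":0,"ay":0,"az":0},{"jaw":1,"tx":0,"ty":0,"tz":2,"ax":0,"ay":0,"az":0},{"jaw":1,"tx":0,"ty":0,"tz":5,"ax":0,"ay":0,"az":0},{"jaw":1,"tx":0,"ty":0,"tz":9,"ax":0,"ay":0,"az":0},{"jaw":1,"tx":0,"ty":0,"tz":12.5,"ax":0,"ay":0,"az":0},{"jaw":1,"tx":0,"ty":0,"tz":12.5,"ax":0,"ay":0,"az":0},{"jaw":1,"tx":0,"ty":0,"tz":12.5,"ax":0,"ay":0,"az":0}]'; python3 look.py pics/end.png; sleep 0; python3 look.py
```

```text
clock: 11.32
position: [0.4494, -0.2143, 0.3295]
ee_rot: [-0.001, 0.017, 1.0, 0.0]
contact_force: [0.5, 0.5, 0.4]
width: 0.0855
gripper_force: 0.0
t 11.375 tcp [ 0.4492 -0.2141  0.329 ] blob [ 299  189   38   36 1071] y -0.2136 rel 0.0006 w 0.0852
t 11.425 tcp [ 0.4492 -0.2141  0.3288] blob [ 299  190   37   36 1069] y -0.2138 rel 0.0003 w 0.0853
```

View pics/end.png

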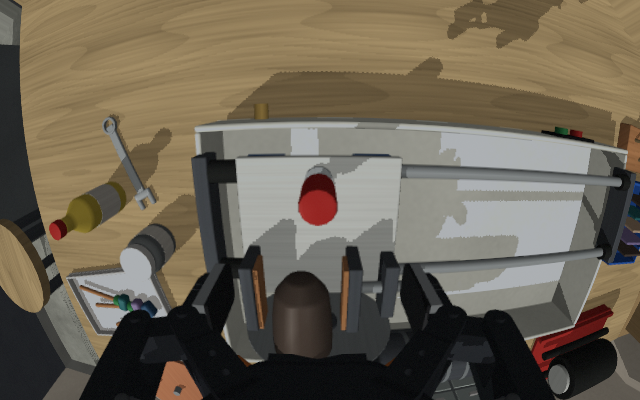

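The carriage is back on its lower stop with the handle at (318,207), as at the start. The fingers are clear and nothing else in view has moved.

```bash
python3 -c "
from rig import manip
print(manip.sign_off())"
```

```text
the job is handed in; nothing more can be done
None
```

I pushed the carriage up and let it roll free for an estimated 3.2 s with the hand following, caught it with its joint at about 0.06 m or more, and let it down gently onto the lower stop; the job is handed in, but sign-off returned no verdict.

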